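# Lay out the stacked lunch set

## Task

Take the stack of full lunch boxes apart from the top down: set the round, the square and the short oblong box each flat in the wooden tray of its own shape, then stack the long box on its fixed twin so that it sits fully down between the four corner lugs. Move one box at a time, finish with each before taking the next, keep the boxes upright, and do not disturb the salt shaker or the spice jar.

Things in the scene. Friction and masses are not known exactly. Their poses are not given: they have to be found in the camera images.
- round_box: Round lidded box, diameter 44 mm, 40 mm high (about 0.12 kg), the top of the stack at the start, standing on the square box. White body, flat pale-wood lid with nothing sticking up, vertical sides that can be gripped anywhere; loose and full, so it is kept upright. Origin: centre of its underside, z up. 
- square_box: Square lidded box, 54 x 54 mm, 42 mm high (about 0.20 kg), third from below in the stack, standing on the short oblong box. White body, flat pale-wood lid with nothing sticking up, vertical sides that can be gripped anywhere; loose and full, so it is kept upright. Origin: centre of its underside, z up. x and y lie along its sides.
- short_box: Short oblong lidded box, 58 mm (x) by 104 mm (y), 44 mm high (about 0.28 kg), second in the stack, standing on the long box. White body, flat pale-wood lid with nothing sticking up, vertical sides that can be gripped anywhere; loose and full, so it is kept upright. Origin: centre of its underside, z up. y lies along its length.
- long_box: Long lidded box, 60 mm (x) by 140 mm (y), 46 mm high (about 0.35 kg), the bottom of the stack, standing loose on the worktop. White body, flat pale-wood lid with nothing sticking up, vertical sides that can be gripped anywhere; loose and full, so it is kept upright. Origin: centre of its underside, z up. y lies along its length.
- round_tray: Shallow brown wooden tray with a darker rim, fixed to the worktop. Its floor is 4 mm thick, the rim round it 5 mm wide and its top 10 mm above the worktop (6 mm above the tray's floor). Origin: centre of its underside, on the worktop, z up. Round, 70 mm outside, 60 mm inside the rim. The round box's place.
- square_tray: Shallow brown wooden tray with a darker rim, fixed to the worktop. Its floor is 4 mm thick, the rim round it 5 mm wide and its top 10 mm above the worktop (6 mm above the tray's floor). Origin: centre of its underside, on the worktop, z up. Square, 80 x 80 mm outside, 70 x 70 mm inside the rim. The square box's place. x and y lie along its sides.
- short_tray: Shallow brown wooden tray with a darker rim, fixed to the worktop. Its floor is 4 mm thick, the rim round it 5 mm wide and its top 10 mm above the worktop (6 mm above the tray's floor). Origin: centre of its underside, on the worktop, z up. Oblong, 84 mm (x) by 130 mm (y) outside, 74 x 120 mm inside the rim. The short oblong box's place. y lies along its length.
- base_box: Fixed twin of the long box, 60 (x) x 140 mm (y). Flat lid 46 mm above the worktop, with an L-shaped grey lug round each corner: 3 mm play per side, upright 6 mm above the lid, then leaning out as a lead-in to 13 mm above it. 83 x 163 mm over the lugs, which cover only the last 19 mm of each end; the middle of the long sides is free. Origin: centre of underside, on the worktop, z up.
- salt_shaker: Bystander: glass salt shaker with a grey domed top, 44 mm across, 90 mm high, loose, standing among the trays. Origin: centre of its underside.
- spice_jar: Bystander: glass spice jar with a black cap, 41 mm across, 105 mm high, loose, standing among the trays. Origin: centre of its underside.
Not all that is in view belongs to the job. What is shaped like the short_box but pink is not meant. Leave any yellow look-alike of the round_box alone.

How it is judged:
On the way, in this order (a step that is already met when the one before it is completed fails the run):
1. the round box stands released in its place (horizontal distance between round_box and round_tray below 0.015 m and z of round_box in the frame of round_tray between 0.001 and 0.0065 m and angle between round_box's own z axis and vertical below 0.04 rad and contact force between the fingers and round_box below 0.2 N and linear speed of round_box below 0.01 m/s and angular speed of round_box below 0.1 rad/s), for 0.2 s.
2. the square box stands released in its place, the ones above it already in theirs (horizontal distance between square_box and square_tray below 0.015 m and z of square_box in the frame of square_tray between 0.001 and 0.0065 m and angle between square_box's own z axis and vertical below 0.04 rad and contact force between the fingers and square_box below 0.2 N and linear speed of square_box below 0.01 m/s and angular speed of square_box below 0.1 rad/s), for 0.2 s.
3. the short oblong box stands released in its place, the ones above it already in theirs (horizontal distance between short_box and short_tray below 0.015 m and z of short_box in the frame of short_tray between 0.001 and 0.0065 m and angle between short_box's own z axis and vertical below 0.04 rad and contact force between the fingers and short_box below 0.2 N and linear speed of short_box below 0.01 m/s and angular speed of short_box below 0.1 rad/s), for 0.2 s.
4. the long box stands released in its place, the ones above it already in theirs (x of long_box in the frame of base_box between -0.006 and 0.006 m and y of long_box in the frame of base_box between -0.006 and 0.006 m and z of long_box in the frame of base_box between 0.043 and 0.0485 m and angle between the y axis of long_box and the y axis of base_box, either way round below 0.1 rad and angle between long_box's own z axis and vertical below 0.04 rad and contact force between the fingers and long_box below 0.2 N and linear speed of long_box below 0.01 m/s and angular speed of long_box below 0.1 rad/s), for 0.2 s.
At the end, for the whole second after the job is handed in: Round, square and short boxes each lie flat on the floor of their own tray (centre within 15 mm, height within 2.5 mm, tilt under 0.04 rad); the long box is seated on its twin between the lugs (within 6 mm, height within 2.5 mm, aligned); all released and at rest (all of step 1 and all of step 2 and all of step 3 and all of step 4); the robot touches nothing.
It fails at once if a lunch box is tipped by more than about 30 degrees (angle between any of round_box, square_box, short_box, long_box's own z axis and vertical above 0.52 rad).
It fails at once if the salt shaker is pushed more than 25 mm or knocked over (distance of salt_shaker from where it was at the start of the episode above 0.025 m or angle between salt_shaker's own z axis and vertical above 0.5 rad).
It fails at once if the spice jar is pushed more than 25 mm or knocked over (distance of spice_jar from where it was at the start of the episode above 0.025 m or angle between spice_jar's own z axis and vertical above 0.5 rad).
It also fails if it takes over 125 s, if anything falls off the work surface, if the arm or the gripper's body presses on something with over 40 N, if the wrist force passes 120 N, or if a joint passes its speed limit or range.

## Robot

A 6-joint arm with a two-finger parallel gripper is mounted at the origin on a cart in front of the work surface, level with it; the furniture and walls round the work are solid. World frame = base frame: x ahead of the robot, y to its left, z up, the work surface at z = 0. Lengths are in m, angles in rad, forces in N, time in s.
With the tool pointing down it reaches from about 0.375 to 0.9 m from the base axis. Payload 3.1 kg.
Tool frame: the origin (TCP) lies at the centre of the arm's flange, where the gripper is bolted on; the fingertips stand 173 mm ahead of it and the grasp point (between the pads) lies 155 mm ahead of it; z points along the fingers, y is the line along which they close (so a half turn about z gives the same grasp; the last joint's range is limited). The gripper opens to 85 mm and grips with 20 to 120 N. Pads are 22 mm wide; open, the fingers measure 114 mm over their backs; the gripper's body (76 mm by 85 mm) begins 54 mm behind the grasp point. The pads swing forward as they close: fully open they stand 13 mm farther back than shut.
Start: joints at [1.022, 0.527, 1.433, -0, 1.181, -0.178], TCP at [0.226, 0.583, 0.405] pointing down, gripper open.
Joint ranges: [-3.08, 3.08], [-0.75, 2.2], [0.22, 2.44], [-1.43, 4.57], [0, 2.65], [-2.85, 2.85]. Speed limits (rad/s): [2.79, 2.79, 3.14, 3.14, 3.14, 3.14].

## Interface

Orientations are given as a rotation vector (axis times angle).
In Python, from rig import manip gives the robot as it stands.
- The arm moves only by the tool jog_arm, never from a script. Its arguments are lists of equal length, an entry for each row: "translation": the shift along the tool's x, y, z as a fraction of full scale, a list of three; "spin": the turn about the tool's z as a fraction of full scale. A call has 1 to 20 rows; each row shifts and turns the commanded pose from where the row before left it, along the tool's axes as they then stand; what a row does not reach is not made up. Full scale, the value 1, is 5 cm for a shift and 10 degrees for a turn. A row lasts 1/8 s, in which the tool goes at most 62.5 mm and 10.7 degrees, less where a joint would pass 70% of its speed; a pose out of reach is approached as far as the arm can. A call with a number of a shift or a turn outside -1 to 1 is refused whole. A call with a gripper value outside its range is refused whole. "hand" is the opening, from 0 (shut) to 1 (fully open), set as the call begins (left out, the last holds). The fingers move at their own pace and stop on an object; "newtons" is the grip in N (left out, the last holds). Time passes only in rows, so rows that do not move let the fingers close. It gives the time, the measured TCP pose, the force, the opening and the grip force at its end, in the units of the state.
- manip.observe(): the state, without advancing time (a new reading comes with each control period).
- manip.read_camera(name): name is "scene" or "side" or "wrist"; returns the picture (400x640x3 uint8, red, green, blue); there is no depth.
- manip.camera_params(name): a dict with "fx", "fy", "cx", "cy" (pixels), "R" (3x3) and "t" (3): a world point X has camera coordinates R X + t; the wrist camera has in their place "mount" (4x4, takes a point from camera to tool coordinates, whose origin is the TCP and whose axes are the flange's). Camera axes: x right, y down, z forward; pixel columns grow to the right and rows downward; lengths in m; the calibration is good to about 2 mm. The wrist camera is an equidistant fisheye: a pixel r from the principal point sees the ray r / f radians off the axis. A picture is of the moment at which its call begins: read the wrist's pose just before it. camera_params takes no time and is no camera call.
- manip.hand_in(): hands the job in; it is judged then, once.
The state is a dict: "time": time; "q": joint angles; "joint_velocities": joint speeds; "joint_torque": joint torques, N m; "tool_pos": TCP position; "ee_rot": TCP orientation; "contact_force": force on the tool from outside, world axes, zero at the start; "wrist_torque": the same for the moment, N m; "opening": opening from 0.0 (shut) to 1.0 (fully open); "grip_force": force on a finger pad.
Only numpy, scipy, OpenCV 4.12 (cv2) and the standard library are available. Lean on these libraries where they do the work, as an engineer would, in place of code of your own. Each camera call takes 0.05 s, during which the arm holds its last target. There are 200 camera calls.

## Working session

There is one attempt and no reset: what is moved stays moved. The work goes in short steps, Python scripts to look and compute and a tool call to move; the robot and the scene stay as the last step left them, time stands still between calls to the robot, and variables do not carry over. Pictures are saved under pics/ and viewed, at most 15 in all, crops included, and the job is handed in when it is done.

Besides the shell and the picture viewer there is one more tool, called after ">>>" by a JSON object that holds its "fn" and its "kwargs", one argument or row to a line. jog_arm: Moves the arm, as the interface text tells. Its arguments: {"type":"object","properties":{"translation":{"type":"array","items":{"type":"array","items":{"type":"number","minimum":-1,"maximum":1}}},"spin":{"type":"array","items":{"type":"number","minimum":-1,"maximum":1}},"hand":{"type":"number"},"newtons":{"type":"number"}},"required":["translation","spin"]}

```bash
mkdir -p pics
cat > h.py <<'E'
import numpy as np, cv2
from scipy.spatial.transform import Rotation as Ro
from rig import manip
def grab(n,f):
    s=manip.observe(); im=np.array(manip.read_camera(n)); cv2.imwrite('pics/'+f,im[:,:,::-1]); return s,im
def ray(n,uv,s=None):
    p=manip.camera_params(n)
    x=(uv[0]-p['cx'])/p['fx']; y=(uv[1]-p['cy'])/p['fy']
    if n=='wrist':
        r=np.hypot(x,y); d=np.array([x/r*np.sin(r),y/r*np.sin(r),np.cos(r)]) if r>1e-9 else np.array([0,0,1.])
        M=np.array(p['mount']); R=Ro.from_rotvec(s['ee_rot']).as_matrix()
        return R@M[:3,3]+np.array(s['tool_pos']), R@M[:3,:3]@d
    R=np.array(p['R']); t=np.array(p['t'])
    return -R.T@t, R.T@np.array([x,y,1.])
def onz(n,uv,z,s=None):
    o,d=ray(n,uv,s); return o+d*(z-o[2])/d[2]
def meet(a,b):
    (o,d),(p,e)=a,b; d=d/np.linalg.norm(d);e=e/np.linalg.norm(e)
    k=np.linalg.lstsq(np.c_[d,-e],p-o,rcond=None)[0]; A=o+k[0]*d;B=p+k[1]*e
    return (A+B)/2,np.linalg.norm(A-B)
E
python3 - <<'E'
from h import *
s,_=grab('scene','scene0.png');grab('side','side0.png');grab('wrist','wrist0.png')
print(s)
for n in('scene','side','wrist'):print(manip.camera_params(n))
E
```

```text
{'time': 0.0, 'q': array([ 1.02250868e+00,  5.28450395e-01,  1.43389886e+00, -4.52103633e-05,
        1.18142207e+00, -1.78502462e-01]), 'joint_velocities': array([-0.00023468, -0.00175524, -0.00172055,  0.00100916, -0.00020088,
        0.00187774]), 'joint_torque': array([ 8.06966227e-05, -4.42363966e+01, -1.78025293e+01, -1.61935968e-04,
        8.38882435e-03, -7.77911112e-06]), 'tool_pos': array([0.22567836, 0.58245849, 0.40374401]), 'ee_rot': array([-0.57739135, -3.0873279 ,  0.00322135]), 'contact_force': array([-0.27608109,  0.30819119, -0.04502978]), 'wrist_torque': array([ 0.00802617, -0.00153309,  0.0172491 ]), 'grip_force': 0.0, 'opening': 0.9988835357849482}
{'fx': 465.39755589895844, 'fy': 465.39755589895844, 'cx': 328.25378490806065, 'cy': 198.86628872541635, 'R': array([[ 0.84220358, -0.53906387, -0.01016227],
       [-0.41534077, -0.63665678, -0.64973856],
       [ 0.3437807 ,  0.55143295, -0.76008982]]), 't': array([-0.38252232,  0.48561723,  0.71948461])}
{'fx': 500.9705014265105, 'fy': 500.9705014265105, 'cx': 305.9770002854189, 'cy': 199.59703448038212, 'R': array([[ 0.98065794, -0.19547056,  0.01006281],
       [-0.06880037, -0.39238386, -0.91722484],
       [ 0.18323893,  0.8987915 , -0.3982428 ]]), 't': array([-0.56228221,  0.2410965 ,  0.87449256])}
{'fx': 309.70691628693146, 'fy': 309.70691628693146, 'cx': 317.1633716276737, 'cy': 195.66302971458896, 'mount': array([[-1.32308841e-03, -9.45503525e-01, -3.25609172e-01,
         8.26447394e-02],
       [ 9.99998702e-01, -1.55048092e-03,  4.38865055e-04,
        -2.50037930e-04],
       [-9.19799266e-04, -3.25608169e-01,  9.45504349e-01,
         3.01843640e-02],
       [ 0.00000000e+00,  0.00000000e+00,  0.00000000e+00,
         1.00000000e+00]])}
```

View pics/scene0.png

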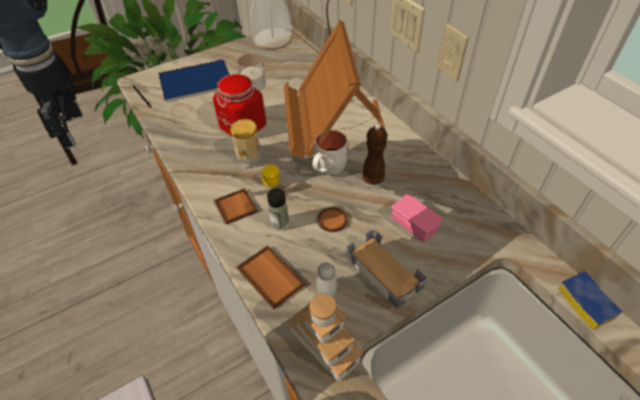

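View pics/side0.png

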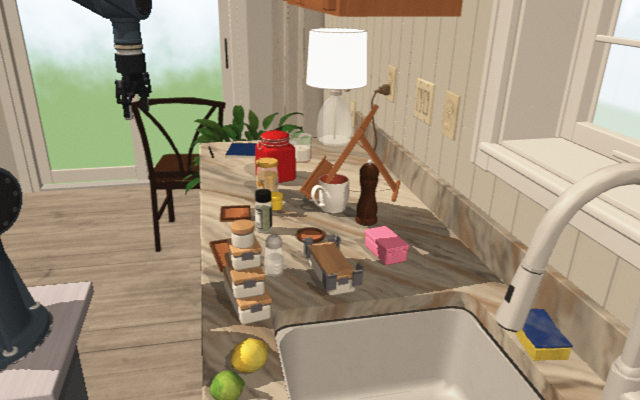

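View pics/wrist0.png

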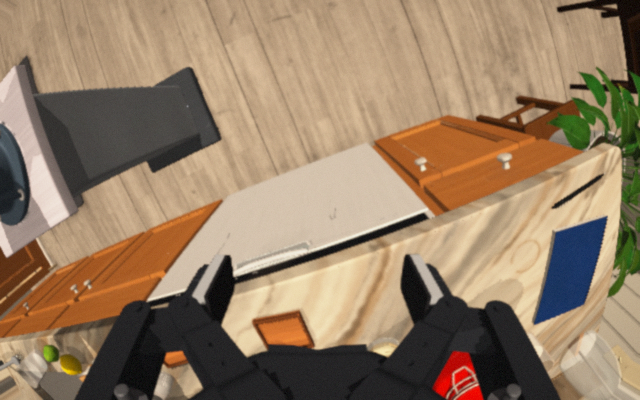

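Scene view: the round box is the lid at (322,307), on top of the stack at (330,340). Trays are round (332,219), square (237,206) and short (271,276). The twin with lugs is at (387,270), salt at (326,278) and spice at (278,208).
Could be mistaken for the round box: yellow cup (271,176), cream jar (244,140), white mug (331,150), round tray (332,219). For the short box: pink box (417,217). I choose the white box with the pale lid on top of the stack.

Run:
```python
from h import *
for n,z,l in [('round lid',.172,[(322,307),(242,230)]),('spice cap',.105,[(277,196),(263,196)]),('salt top',.09,[(326,268),(273,241)]),
 ('roundtray',.01,[(332,219),(311,234)]),('squaretray',.01,[(237,206),(236,213)]),('shorttray',.01,[(271,276),None]),('base',.046,[(387,268),(332,262)])]:
    a=onz('scene',l[0],z); 
    print(n,a.round(3), *( (onz('side',l[1],z).round(3),meet(ray('scene',l[0]),ray('side',l[1]))[0].round(3)) if l[1] else ()))
a=cv2.imread('pics/scene0.png')[180:390,200:450];b=cv2.imread('pics/side0.png')[180:340,195:420]
a=cv2.resize(a,None,fx=2.1,fy=2.1,interpolation=2)
b=cv2.resize(b,(a.shape[1]*0+270,192)) 
b=cv2.imread('pics/side0.png')[200:340,200:370]; b=cv2.resize(b,None,fx=1.6,fy=1.6,interpolation=2)
o=np.zeros((600,800,3),np.uint8);o[:a.shape[0],:a.shape[1]]=a;o[:b.shape[0],526:526+b.shape[1]]=b[:, :274]
cv2.imwrite('pics/crop0.png',o)
im=cv2.imread('pics/scene0.png');h=cv2.cvtColor(im,cv2.COLOR_BGR2HSV)
for p in [(322,307),(322,318),(327,328),(340,350),(345,370),(271,276),(237,206),(332,219),(387,268),(300,330),(350,240),(300,225)]:print(p,h[p[1],p[0]])
```

```text
round lid [0.454 0.016 0.172] [ 0.455 -0.004  0.172] [0.457 0.022 0.159]
spice cap [0.53  0.32  0.105] [0.527 0.298 0.105] [0.532 0.329 0.092]
salt top [0.526 0.118 0.09 ] [0.523 0.097 0.09 ] [0.529 0.126 0.075]
roundtray [0.635 0.265 0.01 ] [0.639 0.265 0.01 ] [0.637 0.267 0.008]
squaretray [0.467 0.421 0.01 ] [0.467 0.418 0.01 ] [0.467 0.423 0.008]
shorttray [0.444 0.208 0.01 ]
base [0.644 0.074 0.046] [0.641 0.066 0.046] [0.645 0.077 0.04 ]
(322, 307) [ 16 140 178]
(322, 318) [ 16 134 147]
(327, 328) [ 16 143 207]
(340, 350) [ 16 143 162]
(345, 370) [ 15  94 122]
(271, 276) [ 13 179 168]
(237, 206) [ 13 176 168]
(332, 219) [ 13 176 164]
(387, 268) [ 15 139 121]
(300, 330) [19 56 96]
(350, 240) [ 19  64 147]
(300, 225) [ 20  65 118]
```

View pics/crop0.png

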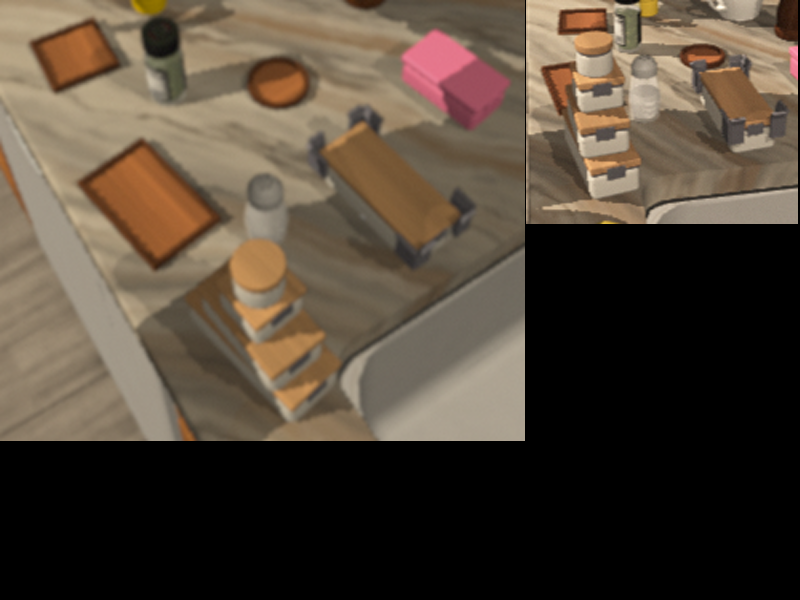

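The crop confirms the choice: the white round box with the pale lid is on top of the stack. Below it are the square, short and long boxes, roughly aligned. The pink box and yellow cup are elsewhere. Next I fit the trays and the twin from both cameras.

```bash
cat > trays.py <<'E'
from h import *
def fit(n,im,seed,z,lo,hi,s=None,hull=True):
    hsv=cv2.cvtColor(im,cv2.COLOR_RGB2HSV); m=cv2.inRange(hsv,np.array(lo),np.array(hi))
    k,L,st,ce=cv2.connectedComponentsWithStats(m)
    l=L[seed[1],seed[0]]
    if l==0:
        ys,xs=np.nonzero(L); i=np.argmin((ys-seed[1])**2+(xs-seed[0])**2); l=L[ys[i],xs[i]]
    c=max(cv2.findContours((L==l).astype(np.uint8),0,1)[0],key=cv2.contourArea)[:,0]
    w=np.array([onz(n,(p[0],p[1]),z,s)[:2] for p in c])
    r=cv2.minAreaRect((w*1e4).astype(np.float32)); (cx,cy),(a,b),t=r
    if a>b: a,b,t=b,a,t+90   # a short side; t = angle of short side
    t=(t+90)%180-90
    return np.round([cx/1e4,cy/1e4,a/1e4,b/1e4],4).tolist(),round(t,1),st[l,4],st[l,:4].tolist()
E
python3 - <<'E'
from trays import *
for n,S in [('scene',dict(round=(332,219),square=(237,206),short=(271,276),base=(387,268))),('side',dict(round=(311,234),square=(236,213),base=(332,262),short=(222,255)))]:
    im=cv2.imread(f'pics/{n}0.png')[:,:,::-1].copy()
    for k,sd in S.items():
        if k=='base': print(n,k,fit(n,im,sd,.046,(10,90,60),(20,255,255)))
        else: print(n,k,fit(n,im,sd,.008,(5,140,30),(15,255,255)))
    print()
E
```

```text
scene round ([0.6358, 0.2673, 0.0647, 0.0651], 56.9, np.int32(526), [318, 208, 29, 23])
scene square ([0.4649, 0.4271, 0.0763, 0.0793], -4.3, np.int32(818), [215, 190, 41, 33])
scene short ([0.4442, 0.2114, 0.0828, 0.1291], 8.8, np.int32(2072), [238, 247, 67, 61])
scene base ([0.6417, 0.0804, 0.0631, 0.143], 5.6, np.int32(1833), [352, 237, 67, 62])

side round ([0.6363, 0.2646, 0.0641, 0.074], -10.3, np.int32(272), [297, 228, 27, 15])
side square ([0.4639, 0.4249, 0.0759, 0.09], -5.3, np.int32(409), [221, 206, 29, 15])
side base ([0.6355, 0.117, 0.0689, 0.2388], 10.1, np.int32(1328), [296, 227, 59, 54])
side short ([0.414, 0.2069, 0.0445, 0.1443], -3.3, np.int32(376), [210, 239, 20, 33])
```

>>> {"fn": "jog_arm", "kwargs": {
  "translation": [
    [0,-1,0],
    [0,-1,0],
    [0,-1,0],
    [0,-1,0],
    [0,-1,0],
    [-0.5,-1,0],
    [-0.5,-1,0],
    [-0.5,-1,0],
    [0,0,0],
    [0,0,0],
    [0,0,0]
  ],
  "spin": [0,0,0,0,0,0,0,0,0,0,0],
  "hand": 1
}}

```text
time: 1.52
tool_pos: [0.1512, 0.1836, 0.4048]
ee_rot: [0.572, 3.089, 0.001]
contact_force: [-0.7, -0.0, 0.9]
opening: 1.002
grip_force: 0.0
```

>>> {"fn": "jog_arm", "kwargs": {
  "translation": [
    [-0.9,-0.14,-0.11],
    [-0.9,-0.14,-0.11],
    [-0.9,-0.14,-0.11],
    [-0.9,-0.14,-0.11],
    [-0.9,-0.14,-0.11],
    [-0.9,-0.14,-0.11],
    [-0.9,-0.14,-0.11],
    [-0.9,-0.14,-0.11],
    [0,0,0],
    [0,0,0],
    [0,0,0]
  ],
  "spin": [0,0,0,0,0,0,0,0,0,0,0]
}}

```text
time: 2.9
tool_pos: [0.4657, 0.002, 0.4482]
ee_rot: [-0.573, -3.087, -0.0]
contact_force: [-0.7, 0.7, -0.4]
opening: 1.003
grip_force: 0.0
```

Run:
```python
from h import *
s,_=grab('wrist','w1.png');np.save('w1s.npy',np.r_[s['tool_pos'],s['ee_rot']]);print(s['tool_pos'],s['ee_rot'])
```

```text
[0.46573553 0.00199648 0.44821329] [-5.72948898e-01 -3.08686457e+00 -2.77467447e-04]
```

View pics/w1.png

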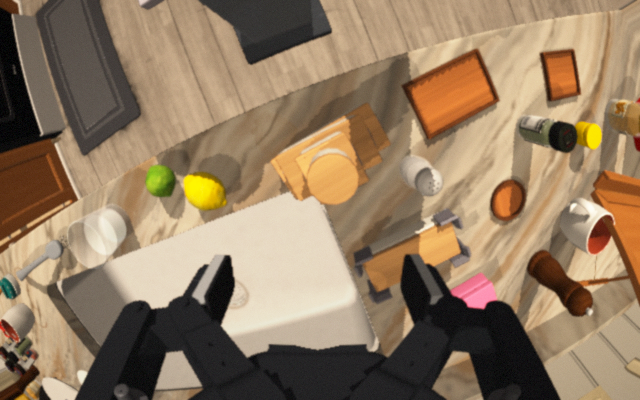

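Wrist view: round lid (332,176) on square lid (~320,165), then the short and long lids below running from about (275,160) to (385,125). Salt (425,175), spice (555,135), trays short (450,93), square (560,75), round (508,200), twin (410,255) partly behind a finger.

Run:
```python
from trays import *
v=np.load('w1s.npy');s=dict(tool_pos=v[:3],ee_rot=v[3:])
im=cv2.imread('pics/w1.png')[:,:,::-1].copy()
for k,sd in dict(round=(508,200),square=(560,75),short=(450,93)).items(): print(k,fit('wrist',im,sd,.008,(3,140,25),(16,255,255),s))
A=lambda w,c:tuple(np.round(np.r_[meet(ray('wrist',w,s),ray('scene',c))],4))
print('lid',onz('wrist',(332,176),.172,s),meet(ray('wrist',(332,176),s),ray('scene',(322,307))))
print('round',meet(ray('wrist',(508,200),s),ray('scene',(332,219))))
print('short',meet(ray('wrist',(450,93),s),ray('scene',(271,276))))
print('square',meet(ray('wrist',(560,75),s),ray('scene',(236.5,206))))
print('pix salt',[onz('wrist',p,.09,s).round(3) for p in [(428,181)]],'spice',onz('wrist',(563,136),.105,s))
c=im[90:215,255:400,::-1];cv2.imwrite('pics/w1c.png',cv2.resize(c,None,fx=4.6,fy=4.6,interpolation=2))
```

```text
round ([0.6383, 0.267, 0.0678, 0.0716], -39.9, np.int32(1086), [491, 180, 35, 41])
square ([0.4676, 0.4274, 0.079, 0.085], -4.4, np.int32(1567), [541, 49, 40, 52])
short ([0.4467, 0.2123, 0.0846, 0.1314], 9.2, np.int32(4884), [402, 49, 97, 91])
lid [0.45552148 0.01884201 0.172     ] (array([0.45650156, 0.01853229, 0.16609252]), np.float64(0.0012149427224882293))
round (array([0.63124178, 0.26042074, 0.01824632]), np.float64(0.0006911996979424581))
short (array([0.44318467, 0.20154688, 0.02004349]), np.float64(0.0018805879700361597))
square (array([ 0.47055124,  0.4370948 , -0.00724938]), np.float64(0.0017608999303342907))
pix salt [array([0.523, 0.117, 0.09 ])] spice [0.52669983 0.31669561 0.105     ]
```

View pics/w1c.png

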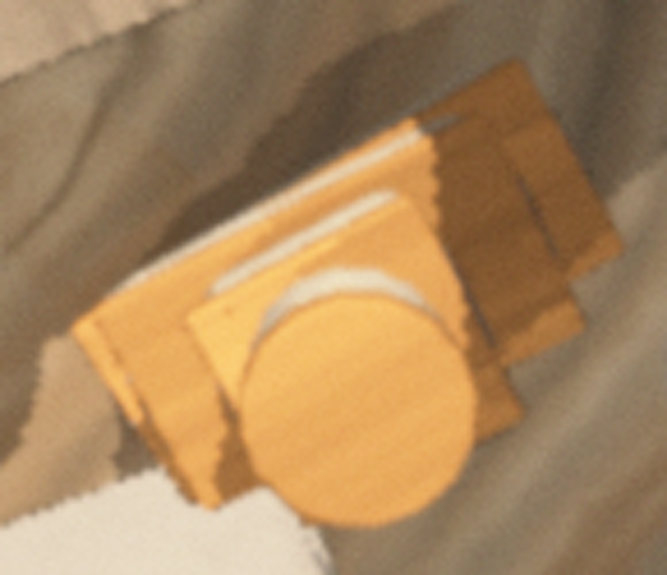

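Run:
```python
from h import *
v=np.load('w1s.npy');s=dict(tool_pos=v[:3],ee_rot=v[3:])
f=lambda p,z:onz('wrist',(p[0]/4.6+255-.4,p[1]/4.6+90-.4),z,s)[:2]
print('round',f((359,410),.172))
P=[f(p,.132) for p in [(190,315),(400,195),(522,408)]]
print(P,'c',(P[0]+P[2])/2,np.linalg.norm(P[0]-P[1]),np.linalg.norm(P[2]-P[1]))
ang=lambda a,b:np.degrees(np.arctan2(*(b-a)[::-1]))
print(ang(P[0],P[1]),ang(P[1],P[2]))
Q=[f(p,.046) for p in [(515,60),(620,245)]];print('long end',Q,np.linalg.norm(Q[1]-Q[0]),ang(*Q))
Q=[f(p,.09) for p in [(120,282),(465,118)]];print('short side',Q,ang(*Q))
```

```text
round [0.45790638 0.01852669]
[array([ 0.43767499, -0.00884547]), array([0.42984317, 0.03990665]), array([0.48105276, 0.04874193])] c [0.45936388 0.01994823] 0.049377191705047126 0.051966189903643795
99.12634478607207 9.788963657937416
long end [array([0.41908181, 0.08311569]), array([0.47523543, 0.0936708 ])] 0.05713702171295584 10.645584067617168
short side [array([ 0.4314821 , -0.02711216]), array([0.42424187, 0.06146595])] 94.67287268091505
```

>>> {"fn": "jog_arm", "kwargs": {
  "translation": [
    [0,0,0],
    [0,0,0],
    [0,0,0],
    [0,0,0],
    [0,0,0],
    [0,0,0],
    [0,0,0],
    [0.35,-0.12,0.4],
    [0,0,0.4],
    [0,0,0.4],
    [0,0,0.4],
    [0,0,0.4],
    [0,0,0.4],
    [0,0,0.32],
    [0,0,0],
    [0,0,0]
  ],
  "spin": [1,1,1,1,1,0.93,0,0,0,0,0,0,0,0,0,0]
}}

```text
time: 4.95
tool_pos: [0.458, 0.0167, 0.3132]
ee_rot: [2.027, 2.399, 0.001]
contact_force: [-0.2, 0.7, 0.5]
opening: 1.0
grip_force: 0.0
```

Run:
```python
from h import *
s,_=grab('side','s2.png');_,w=grab('wrist','w2.png');print(s['tool_pos'],s['ee_rot'],s['q'],s['contact_force'])
a=cv2.imread('pics/s2.png')[100:330,150:350]
o=np.zeros((400,800,3),np.uint8);o[:,:348]=cv2.resize(a,(348,400));o[:,348:]=cv2.resize(w[:,:,::-1],None,fx=1,fy=1)[:,94:546]
cv2.imwrite('pics/c2.png',o)
```

```text
[0.45796705 0.01673089 0.31321171] [2.02736268e+00 2.39888868e+00 6.18235193e-04] [-2.08127430e-01  4.60330102e-01  1.93182681e+00 -1.55089427e-05
  7.48585120e-01 -3.75597368e-01] [-0.2366108   0.70821958  0.53689395]
```

View pics/c2.png

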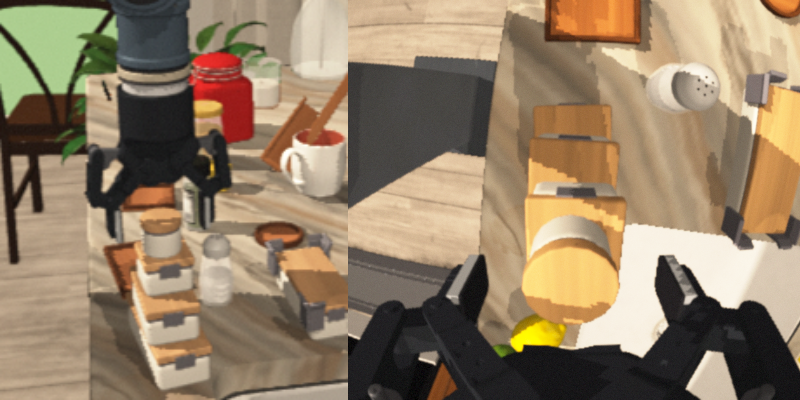

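Side crop: fingers straddle the round box, tips about mid-height. In the wrist crop the lid is centred between the pads (572,275). Closing.

>>> {"fn": "jog_arm", "kwargs": {
  "translation": [
    [0,0,0],
    [0,0,0],
    [0,0,0],
    [0,0,0],
    [0,0,0],
    [0,0,0],
    [0,0,0],
    [0,0,0]
  ],
  "spin": [0,0,0,0,0,0,0,0],
  "hand": 0,
  "newtons": 30
}}

```text
time: 6.05
tool_pos: [0.4579, 0.0166, 0.3131]
ee_rot: [2.029, 2.398, 0.0]
contact_force: [0.0, 0.5, 5.5]
opening: 0.506
grip_force: 30.4
```

>>> {"fn": "jog_arm", "kwargs": {
  "translation": [
    [0,0,-0.2],
    [0,0,-0.4],
    [0,0,-0.4],
    [0,0,-0.3],
    [0.3,0.3,0],
    [0.55,0.55,0],
    [0.55,0.55,0],
    [0.55,0.55,0],
    [0.55,0.55,0],
    [0.55,0.55,0],
    [0.55,0.55,0],
    [0.5,0.5,0],
    [0.2,0.25,0],
    [0,0,0],
    [0,0,0],
    [0,0,0]
  ],
  "spin": [0,0,0,0,0,0,0,0,0,0,0,0,0,0,0,0]
}}

```text
time: 8.05
tool_pos: [0.6363, 0.2638, 0.3777]
ee_rot: [-2.03, -2.397, 0.001]
contact_force: [-0.5, -0.6, -1.5]
opening: 0.505
grip_force: 30.9
```

```bash
cat > v.py <<'E'
from h import *
import sys
k=sys.argv[1]
s,a=grab('scene','sc%s.png'%k);_,w=grab('wrist','w%s.png'%k)
np.save('w%ss.npy'%k,np.r_[s['tool_pos'],s['ee_rot']])
print(s['tool_pos'].round(4),s['ee_rot'].round(3),s['contact_force'].round(1),s['q'].round(2))
E
python3 v.py 3
python3 - <<'E'
from trays import *
v=np.load('w3s.npy');s=dict(tool_pos=v[:3],ee_rot=v[3:])
im=cv2.imread('pics/w3.png')[:,:,::-1].copy()
R=Ro.from_rotvec(v[3:]).as_matrix();p=manip.camera_params('wrist');M=np.array(p['mount'])
def proj(X):
    c=np.linalg.inv(M)@np.r_[R.T@(X-v[:3]),1];c=c[:3];r=np.hypot(c[0],c[1]);t=np.arctan2(r,c[2]);return p['cx']+p['fx']*t*c[0]/r,p['cy']+p['fy']*t*c[1]/r
q=proj(np.array([.6365,.2665,.008]));print(q)
print(fit('wrist',im,(int(q[0]),int(q[1])),.008,(3,140,25),(16,255,255),s))
E
```

```text
[0.6363 0.2638 0.3777] [-2.030e+00 -2.397e+00  1.000e-03] [-0.5 -0.6 -1.5] [ 0.23  0.64  1.28 -0.    1.22  0.07]
(np.float64(317.00611848189766), np.float64(165.2368763669575))
([0.6386, 0.2681, 0.0679, 0.0684], 9.5, np.int32(2850), [289, 134, 61, 60])
```

>>> {"fn": "jog_arm", "kwargs": {
  "translation": [
    [0.03,0.04,0.4],
    [0,0,0.5],
    [0,0,0.5],
    [0,0,0.5],
    [0,0,0.5],
    [0,0,0.5],
    [0,0,0.4],
    [0,0,0.25],
    [0,0,0.15],
    [0,0,0.06],
    [0,0,0.03],
    [0,0,0]
  ],
  "spin": [0,0,0,0,0,0,0,0,0,0,0,0]
}}

```text
time: 9.65
tool_pos: [0.6387, 0.2665, 0.1889]
ee_rot: [2.029, 2.398, 0.001]
contact_force: [0.8, -0.3, -1.2]
opening: 0.507
grip_force: 30.9
```

>>> {"fn": "jog_arm", "kwargs": {
  "translation": [
    [0,0,0.03],
    [0,0,0.02],
    [0,0,0.02],
    [0,0,0]
  ],
  "spin": [0,0,0,0]
}}

```text
time: 10.15
tool_pos: [0.6386, 0.2664, 0.1853]
ee_rot: [2.03, 2.398, 0.0]
contact_force: [-1.7, -0.0, 3.8]
opening: 0.51
grip_force: 31.2
```

>>> {"fn": "jog_arm", "kwargs": {
  "translation": [
    [0,0,0],
    [0,0,0],
    [0,0,0],
    [0,0,0],
    [0,0,-0.2],
    [0,0,-0.4],
    [0,0,-0.8],
    [0,0,-1],
    [0,0,-1],
    [0,0,-0.6],
    [0,0,0],
    [0,0,0]
  ],
  "spin": [0,0,0,0,0,0,0,0,0,0,0,0],
  "hand": 0.85
}}

```text
time: 11.65
tool_pos: [0.638, 0.2663, 0.3848]
ee_rot: [-2.029, -2.398, 0.001]
contact_force: [0.1, 0.1, -0.3]
opening: 0.849
grip_force: 0.0
```

```bash
python3 v.py 4
python3 - <<'E'
from trays import *
im=cv2.imread('pics/sc4.png')[:,:,::-1].copy()
a=im[180:390,200:450,::-1];cv2.imwrite('pics/c4.png',np.hstack([cv2.resize(a,(400,336)),cv2.imread('pics/w4.png')[60:396,120:520]]))
E
```

```text
[0.638  0.2663 0.3848] [-2.029e+00 -2.398e+00  1.000e-03] [ 0.1  0.1 -0.3] [ 0.23  0.64  1.27 -0.    1.23  0.07]
```

View pics/c4.png

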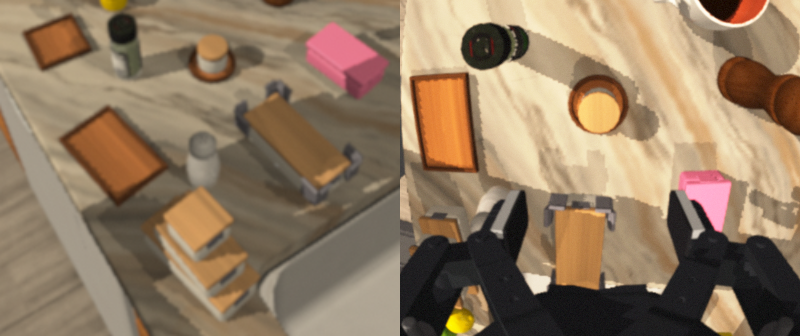

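The round box sits in its tray, scene crop (212,58) and wrist crop (598,110), upright. Going back to the stack.

>>> {"fn": "jog_arm", "kwargs": {
  "translation": [
    [-0.5,-0.5,-0.3],
    [-0.55,-0.55,0],
    [-0.55,-0.55,0],
    [-0.55,-0.55,0],
    [-0.55,-0.55,0],
    [-0.55,-0.55,0],
    [-0.55,-0.55,0],
    [-0.55,-0.5,0],
    [-0.1,-0.1,0],
    [0,0,0],
    [0,0,0],
    [0,0,0]
  ],
  "spin": [0,0,0,0,0,0,0,0,0,0,0,0],
  "hand": 1
}}

```text
time: 13.25
tool_pos: [0.4588, 0.0113, 0.3996]
ee_rot: [2.028, 2.399, 0.0]
contact_force: [0.7, 0.4, 0.6]
opening: 1.0
grip_force: 0.0
```

```bash
python3 v.py 5
python3 - <<'E'
import cv2
a=cv2.imread('pics/w5.png')[60:260,230:400];cv2.imwrite('pics/c5.png',cv2.resize(a,None,fx=3,fy=3,interpolation=2))
E
```

```text
[0.4588 0.0113 0.3996] [2.028 2.399 0.   ] [0.7 0.4 0.6] [-0.22  0.31  1.84  0.    0.99 -0.39]
```

View pics/c5.png

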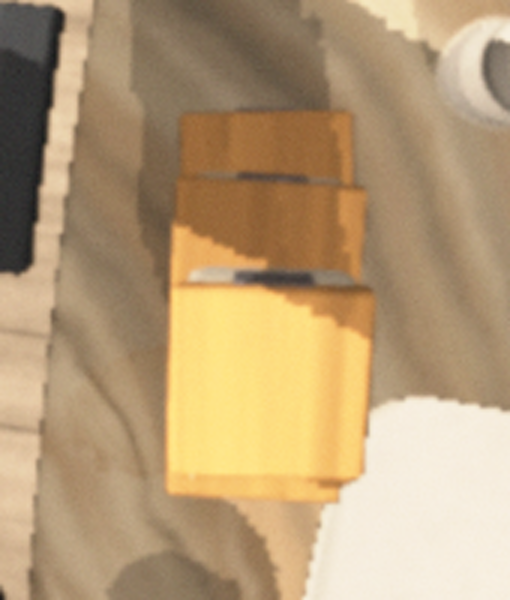

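Crop: square lid corners at (170,284), (374,292), (362,482), (167,474). Short lid far edge (175,178)–(366,186), long lid far edge (183,112)–(355,112).

Run:
```python
from h import *
v=np.load('w5s.npy');s=dict(tool_pos=v[:3],ee_rot=v[3:])
f=lambda p,z:onz('wrist',(p[0]/3+230-.3,p[1]/3+60-.3),z,s)[:2]
ang=lambda a,b:round(np.degrees(np.arctan2(*(b-a)[::-1])),1)
P=[f(p,.132) for p in [(170,284),(374,292),(362,482),(167,474)]]
print(np.round(P,4),'c',np.mean(P,0),[np.linalg.norm(P[i]-P[i-1]).round(4) for i in range(4)],ang(P[0],P[1]),ang(P[3],P[2]),ang(P[3],P[0]),ang(P[2],P[1]))
Q=[f(p,.09) for p in [(175,178),(366,186)]];print('short',Q,np.linalg.norm(Q[0]-Q[1]),ang(*Q))
Q=[f(p,.046) for p in [(183,112),(355,112)]];print('long',Q,np.linalg.norm(Q[0]-Q[1]),ang(*Q))
# height of square: scene mask centroid of near corner
h=cv2.imread('pics/sc5.png')[280:390,290:370];
g=cv2.imread('pics/sc4.png')[280:390,270:380]; cv2.imwrite('pics/c5b.png',cv2.resize(g,None,fx=5,fy=5,interpolation=2))
```

```text
[[ 0.4302  0.0427]
 [ 0.4831  0.0494]
 [ 0.4907 -0.004 ]
 [ 0.4366 -0.0106]] c [0.46013692 0.01937687] [np.float64(0.0536), np.float64(0.0533), np.float64(0.054), np.float64(0.0544)] 7.3 6.9 96.9 98.1
short [array([0.42417496, 0.06627034]), array([0.4810719 , 0.07341324])] 0.057343550492779595 7.2
long [array([0.41998297, 0.08525753]), array([0.47818965, 0.09509997])] 0.0590329609144926 9.6
```

View pics/c5b.png

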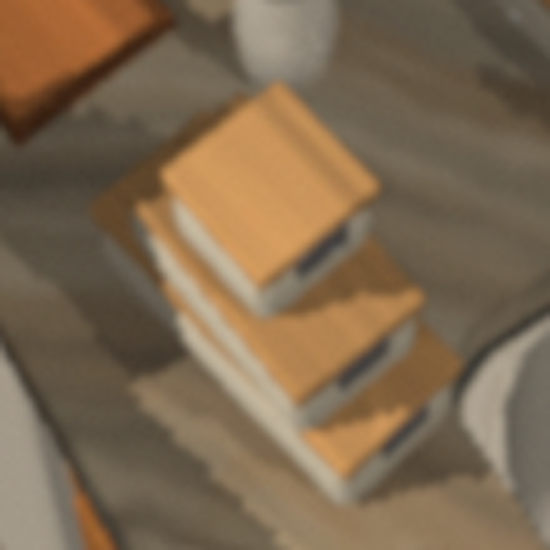

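>>> {"fn": "jog_arm", "kwargs": {
  "translation": [
    [0,0,0],
    [0,0,0],
    [0.15,0.03,0.3],
    [0,0,0.4],
    [0,0,0.5],
    [0,0,0.5],
    [0,0,0.4],
    [0,0,0.3],
    [0,0,0.15],
    [0,0,0],
    [0,0,0]
  ],
  "spin": [0.24,0,0,0,0,0,0,0,0,0,0]
}}

```text
time: 14.72
tool_pos: [0.4591, 0.0183, 0.2727]
ee_rot: [2.078, 2.355, 0.001]
contact_force: [-0.6, 0.7, 0.8]
opening: 1.004
grip_force: 0.0
```

>>> {"fn": "jog_arm", "kwargs": {
  "translation": [
    [0,0,0],
    [0,0,0],
    [0,0,0],
    [0,0,0],
    [0,0,0],
    [0,0,0],
    [0,0,0]
  ],
  "spin": [0,0,0,0,0,0,0],
  "hand": 0,
  "newtons": 35
}}

```text
time: 15.6
tool_pos: [0.4592, 0.0182, 0.2728]
ee_rot: [2.078, 2.354, 0.001]
contact_force: [0.2, 0.2, 6.8]
opening: 0.629
grip_force: 37.5
```

Run:
```python
from h import *
v=np.load('w5s.npy');s=dict(tool_pos=v[:3],ee_rot=v[3:])
print(meet(ray('wrist',(319.1,187.4),s),ray('scene',(323.8,316.2))))
```

```text
(array([0.45967129, 0.01922124, 0.12823581]), np.float64(0.0010965835564996304))
```

>>> {"fn": "jog_arm", "kwargs": {
  "translation": [
    [0,0,-0.15],
    [0,0,-0.4],
    [0,0,-0.5],
    [0,0,-0.5],
    [0,0,-0.2],
    [0,0,0],
    [0,0,0],
    [0.5,-0.05,0],
    [0.8,-0.05,0],
    [0.8,-0.05,0],
    [0.8,-0.05,0],
    [0.8,-0.05,0],
    [0.8,-0.05,0],
    [0.8,-0.05,0],
    [0.8,-0.05,0],
    [0.8,-0.05,0],
    [0.8,-0.05,0],
    [0.4,0,0],
    [0,0,0],
    [0,0,0]
  ],
  "spin": [0,0,0,0,0,0.58,0.58,0,0,0,0,0,0,0,0,0,0,0,0,0]
}}

```text
time: 18.1
tool_pos: [0.4652, 0.4231, 0.3587]
ee_rot: [-2.307, -2.133, 0.005]
contact_force: [0.4, -0.7, -2.2]
opening: 0.626
grip_force: 37.5
```

```bash
python3 v.py 6
cat > fw.py <<'E'
from trays import *
def load(k):
    v=np.load('w%ss.npy'%k);return dict(tool_pos=v[:3],ee_rot=v[3:]),cv2.imread('pics/w%s.png'%k)[:,:,::-1].copy()
def proj(X,s):
    R=Ro.from_rotvec(s['ee_rot']).as_matrix();p=manip.camera_params('wrist');M=np.array(p['mount'])
    c=(np.linalg.inv(M)@np.r_[R.T@(np.array(X)-s['tool_pos']),1])[:3];r=np.hypot(c[0],c[1]);t=np.arctan2(r,c[2]);return p['cx']+p['fx']*t*c[0]/r,p['cy']+p['fy']*t*c[1]/r
E
python3 - <<'E'
from fw import *
s,im=load(6);q=proj((.4665,.4274,.008),s);print(q)
print(fit('wrist',im,(int(q[0]),int(q[1])),.008,(3,140,25),(16,255,255),s))
print('yellow',onz('scene',(271,176),.03))
E
```

```text
[0.4652 0.4231 0.3587] [-2.307 -2.133  0.005] [ 0.4 -0.7 -2.2] [ 0.56  0.59  1.47 -0.    1.09  0.64]
(np.float64(317.52614265070883), np.float64(167.42364569596657))
([0.4666, 0.4301, 0.0792, 0.0793], 85.3, np.int32(5350), [280, 128, 76, 73])
yellow [0.57351045 0.44595835 0.03      ]
```

>>> {"fn": "jog_arm", "kwargs": {
  "translation": [
    [0.1,0.02,0.3],
    [0,0,0.5],
    [0,0,0.5],
    [0,0,0.5],
    [0,0,0.5],
    [0,0,0.5],
    [0,0,0.3],
    [0,0,0.2],
    [0,0,0.07],
    [0,0,0.03],
    [0,0,0.02],
    [0,0,0]
  ],
  "spin": [0,0,0,0,0,0,0,0,0,0,0,0]
}}

```text
time: 19.7
tool_pos: [0.4672, 0.429, 0.1893]
ee_rot: [2.307, 2.133, 0.001]
contact_force: [0.2, 0.8, -1.5]
opening: 0.623
grip_force: 37.5
```

>>> {"fn": "jog_arm", "kwargs": {
  "translation": [
    [0,0,0.02],
    [0,0,0.02],
    [0,0,0.01],
    [0,0,0]
  ],
  "spin": [0,0,0,0]
}}

```text
time: 20.2
tool_pos: [0.4671, 0.4289, 0.1869]
ee_rot: [2.307, 2.133, 0.001]
contact_force: [-1.3, -0.5, 4.5]
opening: 0.63
grip_force: 38.1
```

Contact at the expected height. Releasing, backing off and checking.

>>> {"fn": "jog_arm", "kwargs": {
  "translation": [
    [0,0,0],
    [0,0,0],
    [0,0,0],
    [0,0,0],
    [0,0,-0.2],
    [0,0,-0.4],
    [0,0,-0.8],
    [0,0,-1],
    [0,0,-1],
    [0,0,-0.8],
    [0,0,0],
    [0,0,0]
  ],
  "spin": [0,0,0,0,0,0,0,0,0,0,0,0],
  "hand": 0.85
}}

```text
time: 21.7
tool_pos: [0.4665, 0.4285, 0.3968]
ee_rot: [2.307, 2.133, 0.0]
contact_force: [-0.3, 0.0, -0.5]
opening: 0.847
grip_force: 0.0
```

```bash
python3 v.py 7
python3 - <<'E'
from fw import *
s,im=load(7)
print(fit('wrist',im,tuple(int(x) for x in proj((.467,.429,.046),s)),.046,(16,60,60),(30,255,255),s))
h=cv2.cvtColor(im,cv2.COLOR_RGB2HSV)
q=proj((.467,.429,.046),s);print(q,h[int(q[1]),int(q[0])])
print(fit('wrist',im,tuple(int(x) for x in q),.046,(14,60,60),(22,175,255),s))
a=cv2.imread('pics/sc7.png')[170:380,190:440];cv2.imwrite('pics/c7.png',np.hstack([cv2.resize(a,(400,336)),cv2.imread('pics/w7.png')[60:396,120:520]]))
E
```

```text
[0.4665 0.4285 0.3968] [2.307 2.133 0.   ] [-0.3  0.  -0.5] [ 0.57  0.55  1.42 -0.    1.18  0.65]Traceback (most recent call last):
  File "<stdin>", line 3, in <module>
  File "trays.py", line 9, in fit
    w=np.array([onz(n,(p[0],p[1]),z,s)[:2] for p in c])
                ~~~^^^^^^^^^^^^^^^^^^^
  File "h.py", line 16, in onz
    o,d=ray(n,uv,s); return o+d*(z-o[2])/d[2]
        ~~~^^^^^^^^
  File "h.py", line 7, in ray
    p=manip.camera_params(n)
ValueError: time passes only in moves, steps and waits
```

```bash
sed -i 's/^def grab/import functools\nCP=functools.lru_cache(None)(manip.camera_params)\ndef grab/; s/p=manip.camera_params(n)/p=CP(n)/' h.py; sed -i "s/manip.camera_params('wrist')/CP('wrist')/" fw.py
python3 - <<'E'
from fw import *
s,im=load(7)
h=cv2.cvtColor(im,cv2.COLOR_RGB2HSV)
q=proj((.467,.429,.046),s);print(q,h[int(q[1]),int(q[0])])
print(fit('wrist',im,tuple(int(x) for x in q),.046,(14,60,90),(22,175,255),s))
a=cv2.imread('pics/sc7.png')[170:380,190:440];cv2.imwrite('pics/c7.png',np.hstack([cv2.resize(a,(400,336)),cv2.imread('pics/w7.png')[60:396,120:520]]))
E
```

```text
(np.float64(316.36309780161235), np.float64(171.63825202522307)) [ 19 144 247]
([1.0231, 0.0189, 0.9244, 2.5081], 70.0, np.int32(145088), [0, 0, 640, 400])
```

View pics/c7.png

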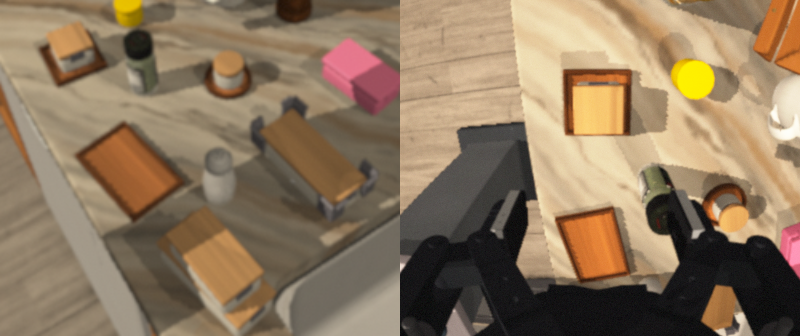

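Both boxes sit in their trays: square at wrist crop (598,103), round at (727,205). Salt and spice are unmoved. Back to the stack for the short box.

>>> {"fn": "jog_arm", "kwargs": {
  "translation": [
    [0,0,0],
    [0,0,0],
    [-0.5,-0.1,0],
    [-0.85,-0.12,0],
    [-0.85,-0.12,0],
    [-0.85,-0.12,0],
    [-0.85,-0.12,0],
    [-0.85,-0.12,0],
    [-0.85,-0.12,0],
    [-0.85,-0.12,0],
    [-0.85,-0.12,0],
    [-0.85,-0.12,0],
    [-0.5,-0.1,0],
    [0,0,0],
    [0,0,0],
    [0,0,0]
  ],
  "spin": [-0.58,-0.58,0,0,0,0,0,0,0,0,0,0,0,0,0,0],
  "hand": 1
}}

```text
time: 23.8
tool_pos: [0.4569, -0.0073, 0.3959]
ee_rot: [-2.077, -2.356, 0.0]
contact_force: [-0.1, 0.1, -0.9]
opening: 1.002
grip_force: 0.0
```

```bash
python3 v.py 8
python3 - <<'E'
from fw import *
s,im=load(8)
h=cv2.cvtColor(im,cv2.COLOR_RGB2HSV)
for y in (-.08,-.05,-.03,-.01,.02,.05,.065,.085,.11):
    q=proj((.459-.125*(y-.02),y,.09),s);print(y,np.round(q),h[int(q[1]),int(q[0])])
for lo in (90,105,120):print(fit('wrist',im,tuple(int(x) for x in proj((.459,.018,.09),s)),.09,(10,lo,60),(24,255,255),s))
a=im[60:260,230:400,::-1];cv2.imwrite('pics/c8.png',cv2.resize(a,None,fx=3,fy=3,interpolation=2))
E
```

```text
[ 0.4569 -0.0073  0.3959] [-2.077 -2.356  0.   ] [-0.1  0.1 -0.9] [-0.26  0.32  1.85  0.    0.98 -0.39]
-0.08 [322. 254.] [ 16 102 167]
-0.05 [322. 227.] [ 15 108 154]
-0.03 [322. 208.] [ 20 138 249]
-0.01 [322. 188.] [ 20 139 250]
0.02 [322. 156.] [ 19 139 249]
0.05 [322. 123.] [ 15 159 188]
0.065 [322. 106.] [ 15 155 183]
0.085 [322.  83.] [ 15 161 146]
0.11 [322.  55.] [ 19  85 129]
([0.4653, 0.0025, 0.1253, 0.2889], 9.3, np.int32(15628), [254, 19, 140, 284])
([0.4523, 0.0205, 0.0721, 0.1372], 7.9, np.int32(8767), [274, 78, 82, 147])
([0.4567, 0.028, 0.0601, 0.124], 7.0, np.int32(8310), [288, 78, 68, 134])
```

View pics/c8.png

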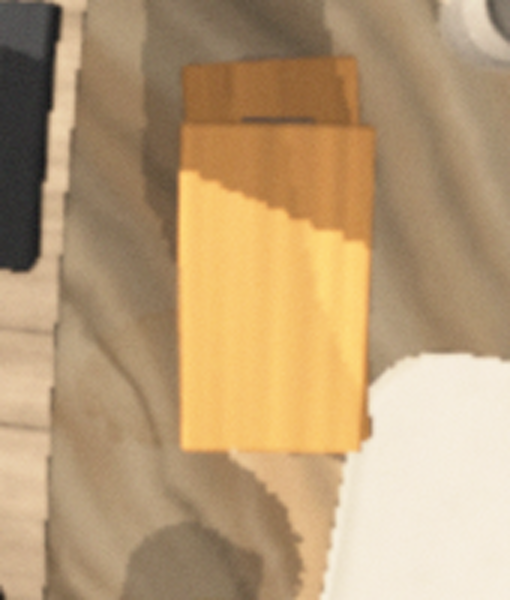

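Short lid corners are (180,123), (375,126), (360,452), (180,450); long lid far edge (182,66)–(357,57).

Run:
```python
from fw import *
s,im=load(8)
f=lambda p,z:onz('wrist',(p[0]/3+230-.3,p[1]/3+60-.3),z,s)[:2]
ang=lambda a,b:round(np.degrees(np.arctan2(*(b-a)[::-1])),1)
P=[f(p,.09) for p in [(180,123),(375,126),(360,452),(180,450)]]
print(np.round(P,4),'c',np.mean(P,0),[np.linalg.norm(P[i]-P[i-1]).round(4) for i in range(4)],ang(P[0],P[1]),ang(P[3],P[2]),ang(P[3],P[0]),ang(P[2],P[1]))
Q=[f(p,.046) for p in [(182,66),(357,57)]];print('long',Q,np.linalg.norm(Q[0]-Q[1]),ang(*Q))
# height check with scene corner picks from c5b: short near corner & right corner
for w,c in [((180,450),(298,400)),((360,452),(425,295))]:
    print(meet(ray('wrist',(w[0]/3+229.7,w[1]/3+59.7),s),ray('scene',(c[0]/5+269.6,c[1]/5+279.6))))
```

```text
[[ 0.4243  0.0661]
 [ 0.4812  0.0725]
 [ 0.4921 -0.0294]
 [ 0.4348 -0.0358]] c [0.45807549 0.01833202] [np.float64(0.1025), np.float64(0.0572), np.float64(0.1025), np.float64(0.0576)] 6.4 6.4 95.9 96.1
long [array([0.41902404, 0.08424916]), array([0.47723145, 0.09477064])] 0.05915069507059742 10.2
(array([ 0.43453773, -0.0358311 ,  0.08978018]), np.float64(0.0005426993279181466))
(array([ 0.49135525, -0.02895401,  0.09083521]), np.float64(0.0011327695964935616))
```

>>> {"fn": "jog_arm", "kwargs": {
  "translation": [
    [0,0,0],
    [0.25,0.04,0.2],
    [0.26,0.04,0.4],
    [0,0,0.5],
    [0,0,0.5],
    [0,0,0.5],
    [0,0,0.5],
    [0,0,0.4],
    [0,0,0.22],
    [0,0,0.1],
    [0,0,0],
    [0,0,0]
  ],
  "spin": [0.1,0,0,0,0,0,0,0,0,0,0,0]
}}

```text
time: 25.4
tool_pos: [0.4585, 0.0176, 0.2307]
ee_rot: [2.099, 2.336, 0.001]
contact_force: [-0.1, 0.0, 0.1]
opening: 1.0
grip_force: 0.0
```

>>> {"fn": "jog_arm", "kwargs": {
  "translation": [
    [0,0,0],
    [0,0,0],
    [0,0,0],
    [0,0,0],
    [0,0,0],
    [0,0,0],
    [0,0,0]
  ],
  "spin": [0,0,0,0,0,0,0],
  "hand": 0,
  "newtons": 45
}}

```text
time: 26.28
tool_pos: [0.4583, 0.0175, 0.2308]
ee_rot: [2.099, 2.336, 0.0]
contact_force: [-1.7, 0.6, 5.5]
opening: 0.672
grip_force: 49.2
```

>>> {"fn": "jog_arm", "kwargs": {
  "translation": [
    [0,0,-0.15],
    [0,0,-0.35],
    [0,0,-0.4],
    [0,0,-0.4],
    [0,0,-0.3],
    [0,0,-0.1],
    [0,0,0],
    [0.3,0.04,0],
    [0.6,0.06,0],
    [0.6,0.06,0],
    [0.6,0.06,0],
    [0.6,0.06,0],
    [0.6,0.06,0],
    [0.5,0.02,0],
    [0,0,0],
    [0,0,0],
    [0,0,0]
  ],
  "spin": [0,0,0,0,0,0,-0.28,0,0,0,0,0,0,0,0,0,0]
}}

```text
time: 28.4
tool_pos: [0.4467, 0.2075, 0.315]
ee_rot: [-2.043, -2.386, 0.001]
contact_force: [-0.4, 1.3, -3.2]
opening: 0.67
grip_force: 48.8
```

```bash
python3 v.py 9
python3 - <<'E'
from fw import *
s,im=load(9)
for dz in ((.02,.05),(-.02,.05)):
  q=proj((.4455+dz[0],.212+dz[1],.008),s);print(q)
  print(fit('wrist',im,(int(q[0]),int(q[1])),.008,(3,160,25),(16,255,255),s))
s1,i1=load(7);q=proj((.4455,.212,.008),s1)
print(q,fit('wrist',i1,(int(q[0]),int(q[1])),.008,(3,160,25),(16,255,255),s1))
E
```

```text
[0.4467 0.2075 0.315 ] [-2.043e+00 -2.386e+00  1.000e-03] [-0.4  1.3 -3.2] [ 0.21  0.49  1.85 -0.    0.8   0.05]
(np.float64(346.2691789050588), np.float64(129.1219654015648))
([0.4393, 0.2545, 0.0447, 0.0827], -81.3, np.int32(4515), [270, 108, 93, 50])
(np.float64(302.0353163856872), np.float64(122.23424886917691))
([0.4393, 0.2545, 0.0447, 0.0827], -81.3, np.int32(4515), [270, 108, 93, 50])
(np.float64(313.79809694880555), np.float64(309.36520842273137)) ([0.4463, 0.2138, 0.0827, 0.1338], 9.0, np.int32(3810), [276, 267, 74, 76])
```

>>> {"fn": "jog_arm", "kwargs": {
  "translation": [
    [0.08,0,0.2],
    [0,0,0.4],
    [0,0,0.5],
    [0,0,0.5],
    [0,0,0.4],
    [0,0,0.25],
    [0,0,0.13],
    [0,0,0.05],
    [0,0,0.03],
    [0,0,0.03],
    [0,0,0]
  ],
  "spin": [0,0,0,0,0,0,0,0,0,0,0]
}}

```text
time: 29.88
tool_pos: [0.4461, 0.212, 0.191]
ee_rot: [2.042, 2.387, 0.001]
contact_force: [0.2, 0.4, -2.5]
opening: 0.674
grip_force: 48.8
```

>>> {"fn": "jog_arm", "kwargs": {
  "translation": [
    [0,0,0.02],
    [0,0,0]
  ],
  "spin": [0,0]
}}

```text
time: 30.12
tool_pos: [0.4461, 0.212, 0.1898]
ee_rot: [2.042, 2.387, 0.0]
contact_force: [0.1, -0.2, -3.1]
opening: 0.671
grip_force: 48.8
```

>>> {"fn": "jog_arm", "kwargs": {
  "translation": [
    [0,0,0.02],
    [0,0,0.02],
    [0,0,0]
  ],
  "spin": [0,0,0]
}}

```text
time: 30.5
tool_pos: [0.4461, 0.212, 0.1889]
ee_rot: [2.042, 2.387, 0.001]
contact_force: [-0.3, -0.2, 8.2]
opening: 0.673
grip_force: 50.1
```

>>> {"fn": "jog_arm", "kwargs": {
  "translation": [
    [0,0,0],
    [0,0,0],
    [0,0,0],
    [0,0,0],
    [0,0,-0.2],
    [0,0,-0.4],
    [0,0,-0.8],
    [0,0,-1],
    [0,0,-1],
    [0,0,-0.9],
    [0,0,0],
    [-0.6,0.55,0],
    [-0.6,0.55,0],
    [-0.6,0.55,0],
    [-0.6,0.55,0],
    [-0.6,0.55,0],
    [-0.6,0.55,0],
    [0,0,0],
    [0,0,0],
    [0,0,0]
  ],
  "spin": [0,0,0,0,0,0,0,0,0,0,0,0,0,0,0,0,0,0,0,0],
  "hand": 0.9
}}

```text
time: 33.0
tool_pos: [0.6359, 0.0606, 0.4022]
ee_rot: [-2.04, -2.387, 0.002]
contact_force: [-0.0, 0.4, 1.2]
opening: 0.899
grip_force: 0.0
```

```bash
python3 v.py 10
```

```text
[0.6359 0.0606 0.4022] [-2.040e+00 -2.387e+00  2.000e-03] [-0.   0.4  1.2] [-0.08  0.55  1.4   0.    1.2  -0.24]
```

>>> {"fn": "jog_arm", "kwargs": {
  "translation": [
    [-0.3,-0.6,0],
    [-0.1,-0.7,0],
    [-0.1,-0.7,0],
    [-0.1,-0.7,0],
    [-0.1,-0.7,0],
    [-0.1,-0.4,0],
    [0,0,0],
    [0,0,0],
    [0,0,0]
  ],
  "spin": [0,0,0,0,0,0,0,0,0],
  "hand": 1
}}

```text
time: 34.22
tool_pos: [0.4564, -0.009, 0.4028]
ee_rot: [2.041, 2.387, 0.001]
contact_force: [0.2, 0.4, 0.7]
opening: 1.002
grip_force: 0.0
```

```bash
python3 v.py 11
python3 - <<'E'
from fw import *
s,a=load(10);t,b=load(11)
print(proj((.642,.08,.046),s),proj((.459,.02,.046),t))
ca=a[90:290,210:410,::-1];cb=b[60:260,210:410,::-1]
cv2.imwrite('pics/c11.png',np.hstack([cv2.resize(ca,(400,400),interpolation=2),cv2.resize(cb,(400,400),interpolation=2)]))
E
```

```text
[ 0.4564 -0.009   0.4028] [2.041e+00 2.387e+00 1.000e-03] [0.2 0.4 0.7] [-0.27  0.3   1.84  0.    0.99 -0.42]
(np.float64(325.22398083539036), np.float64(154.3252894172902)) (np.float64(322.3849612935668), np.float64(144.64664144473716))
```

View pics/c11.png

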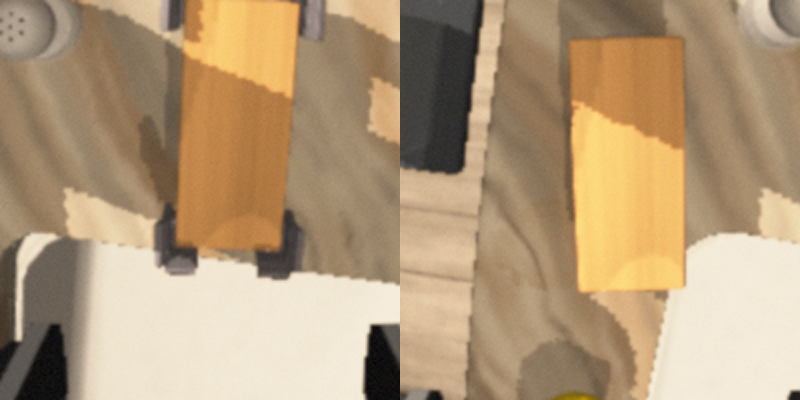

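Left crop: twin lid edges about x 185→177 and 297→282, near edge row ~248. Right crop: long lid corners (570,38), (684,38), (685,288), (580,290), clear all round. Now subpixel fits of both.

```bash
cat > edges.py <<'E'
from fw import *
# per-scan-line lid edges: median colour change between inside and outside, then line fits in world on z
def lid(k,c,yaw,W=.06,L=.14,z=.046,n=41,margin=.022):
    s,im=load(k); lab=cv2.cvtColor(im,cv2.COLOR_RGB2LAB).astype(np.float32)
    ex=np.array([np.cos(yaw),np.sin(yaw)]);ey=np.array([-ex[1],ex[0]]);c=np.array(c)
    def edge(base,d,half):
        r=np.arange(half-.010,half+.008,.0004)
        p=np.array([proj((*(c+base+d*x),z),s) for x in r],np.float32)
        v=cv2.remap(lab,p[:,0][None],p[:,1][None],1)[0]
        g=np.linalg.norm(v[5:]-v[:-5],axis=1); i=g.argmax()
        w=g[max(0,i-4):i+5]; j=np.arange(max(0,i-4),max(0,i-4)+len(w))
        return c+base+d*r[0]+d*.0004*((w*j).sum()/w.sum()+2.5), g.max()
    out={}
    for nm,d,half,o,ext in [('+x',ex,W/2,ey,L/2-margin),('-x',-ex,W/2,ey,L/2-margin),('+y',ey,L/2,ex,W/2-.014),('-y',-ey,L/2,ex,W/2-.014)]:
        q=[edge(o*t,d,half) for t in np.linspace(-ext,ext,n)]
        P=np.array([a for a,g in q]); a=(P-c)@d; b=(P-c)@o
        m=np.abs(a-np.median(a))<.004
        for _ in range(4):
            f=np.polyfit(b[m],a[m],1); r=a-np.polyval(f,b); m=np.abs(r)<max(.0006,1.5*np.median(np.abs(r)))
        out[nm]=(f[1],f[0],m.sum())
    return out,c,ex,ey
def solve(k,c,yaw,**kw):
    yaw=np.radians(yaw)
    for _ in range(3):
        o,cc,ex,ey=lid(k,c,yaw,**kw)
        c=cc+ex*(o['+x'][0]-o['-x'][0])/2+ey*(o['+y'][0]-o['-y'][0])/2
        dy=(-o['+x'][1]+o['-x'][1])/2   # +x edge a=f(b along ey): slope>0 -> rotated negative
        yaw+=dy
    print(k,'c',c.round(4),'yaw',np.degrees(yaw).round(2),'W',round(o['+x'][0]+o['-x'][0],4),'L',round(o['+y'][0]+o['-y'][0],4),{a:(round(b[1],3),int(b[2])) for a,b in o.items()})
    return c,yaw
E
python3 - <<'E'
from edges import *
for c,y in (((.643,.077),6),((.641,.080),5)): solve(10,c,y)
for c,y in (((.459,.021),9.5),((.458,.019),9)): solve(11,c,y)
E
```

```text
10 c [0.6446 0.0769] yaw 5.96 W 0.0587 L 0.146 {'+x': (np.float64(-0.007), 38), '-x': (np.float64(-0.01), 37), '+y': (np.float64(0.009), 40), '-y': (np.float64(0.079), 28)}
10 c [0.6446 0.0769] yaw 6.02 W 0.0587 L 0.146 {'+x': (np.float64(-0.008), 38), '-x': (np.float64(-0.008), 37), '+y': (np.float64(0.01), 40), '-y': (np.float64(0.077), 28)}
11 c [0.4604 0.0214] yaw 10.17 W 0.0591 L 0.138 {'+x': (np.float64(-0.002), 37), '-x': (np.float64(-0.0), 38), '+y': (np.float64(0.019), 41), '-y': (np.float64(0.011), 38)}
11 c [0.4604 0.0214] yaw 10.16 W 0.0591 L 0.138 {'+x': (np.float64(-0.001), 37), '-x': (np.float64(-0.0), 38), '+y': (np.float64(0.022), 41), '-y': (np.float64(0.012), 38)}
```

Run:
```python
from edges import *
for k,c,y in ((10,(.6446,.0786),6),(11,(.4604,.0214),10.15)):
    o,_,_,_=lid(k,c,np.radians(y)); print(k,{a:(round(b[0],4),round(b[1],3)) for a,b in o.items()})
s,im=load(10)
ey=np.array([-np.sin(np.radians(6)),np.cos(np.radians(6))]);ex=np.array([ey[1],-ey[0]])
for sg in (1,-1):
  print(sg)
  for x in (-.008,.008):
    l=[]
    for r in np.arange(.062,.082,.001):
        q=proj((*(np.array([.6446,.0786])+sg*ey*r+ex*x),.046),s);l.append(tuple(int(v) for v in im[int(round(q[1])),int(round(q[0]))]))
    print(l)
```

```text
10 {'+x': (np.float64(0.0291), np.float64(-0.007)), '-x': (np.float64(0.0295), np.float64(-0.007)), '+y': (np.float64(0.0713), np.float64(0.008)), '-y': (np.float64(0.0748), np.float64(0.077))}
11 {'+x': (np.float64(0.0295), np.float64(-0.001)), '-x': (np.float64(0.0296), np.float64(-0.0)), '+y': (np.float64(0.0689), np.float64(0.022)), '-y': (np.float64(0.069), np.float64(0.012))}
1
[(249, 203, 119), (249, 203, 117), (249, 201, 114), (249, 203, 117), (249, 203, 116), (249, 205, 117), (249, 202, 114), (249, 203, 116), (247, 198, 111), (229, 169, 97), (171, 129, 92), (163, 139, 110), (187, 163, 131), (194, 167, 134), (196, 171, 135), (197, 172, 140), (199, 173, 137), (199, 173, 137), (200, 175, 143), (200, 174, 141), (202, 177, 142)]
[(243, 189, 104), (243, 188, 103), (242, 188, 103), (244, 192, 108), (243, 189, 104), (243, 192, 107), (243, 189, 104), (243, 188, 105), (238, 182, 101), (225, 166, 97), (189, 145, 105), (178, 150, 122), (190, 167, 136), (196, 172, 140), (197, 172, 136), (197, 172, 137), (194, 172, 136), (198, 172, 138), (198, 171, 135), (199, 173, 136), (199, 174, 137)]
-1
[(197, 135, 75), (200, 140, 79), (197, 135, 75), (194, 133, 75), (187, 132, 79), (181, 133, 89), (181, 133, 89), (186, 143, 103), (200, 158, 113), (204, 161, 114), (212, 174, 132), (212, 174, 132), (230, 204, 173), (238, 226, 201), (240, 229, 209), (241, 229, 211), (241, 229, 211), (241, 231, 211), (241, 230, 210), (240, 229, 208), (241, 232, 214)]
[(189, 130, 69), (187, 127, 68), (188, 127, 70), (187, 128, 73), (187, 128, 73), (167, 123, 78), (147, 118, 90), (145, 123, 99), (145, 126, 102), (145, 126, 102), (143, 125, 101), (144, 124, 102), (150, 131, 107), (191, 173, 147), (191, 173, 147), (235, 222, 198), (242, 231, 211), (241, 232, 212), (241, 231, 211), (241, 231, 211), (241, 231, 211)]
```

Run:
```python
from edges import *
solve(7,(.467,.429),-4.5,W=.054,L=.054,margin=.014)
o,_,_,_=lid(7,(.467,.429),np.radians(-4.5),W=.054,L=.054,margin=.014); print({a:(round(b[0],4),round(b[1],3),b[2]) for a,b in o.items()})
s,im=load(4)
# round lid after release at TCP (.6386,.2664): circle edges
print(proj((.6386,.268,.044),s))
c=np.array([.6386,.2664])
lab=cv2.cvtColor(im,cv2.COLOR_RGB2LAB).astype(np.float32)
R=np.arange(.014,.032,.0004);P=[]
for t in np.linspace(0,2*np.pi,72,endpoint=False):
    d=np.array([np.cos(t),np.sin(t)]);p=np.array([proj((*(c+d*r),.044),s) for r in R],np.float32)
    v=cv2.remap(lab,p[:,0][None],p[:,1][None],1)[0];g=np.linalg.norm(v[4:]-v[:-4],axis=1);P.append(c+d*(R[g.argmax()]+.0008))
P=np.array(P);print(cv2.minEnclosingCircle(P.astype(np.float32)),cv2.fitEllipse((P*1e4).astype(np.float32)))
```

```text
7 c [0.4685 0.4292] yaw -3.4 W 0.0539 L 0.0558 {'+x': (np.float64(-0.004), 41), '-x': (np.float64(0.004), 41), '+y': (np.float64(0.011), 40), '-y': (np.float64(0.007), 41)}
{'+x': (np.float64(0.0285), np.float64(-0.01), np.int64(41)), '-x': (np.float64(0.0255), np.float64(0.021), np.int64(41)), '+y': (np.float64(0.0282), np.float64(0.027), np.int64(41)), '-y': (np.float64(0.0275), np.float64(-0.001), np.int64(41))}
(np.float64(317.17541329104336), np.float64(172.68789114258044))
((0.6351035237312317, 0.268826961517334), 0.027287572622299194) ((6377.44970703125, 2672.810791015625), (438.7835693359375, 501.9498596191406), 93.27056884765625)
```

>>> {"fn": "jog_arm", "kwargs": {
  "translation": [
    [0,0,0],
    [0.28,0.1,0.3],
    [0.3,0.08,0.5],
    [0,0,0.5],
    [0,0,0.5],
    [0,0,0.5],
    [0,0,0.5],
    [0,0,0.5],
    [0,0,0.45],
    [0,0,0.3],
    [0,0,0.2],
    [0,0,0.08],
    [0,0,0],
    [0,0,0],
    [0,0,0]
  ],
  "spin": [-0.12,0,0,0,0,0,0,0,0,0,0,0,0,0,0]
}}

```text
time: 36.2
tool_pos: [0.4593, 0.0209, 0.1867]
ee_rot: [2.016, 2.408, 0.001]
contact_force: [-0.8, -0.1, -0.1]
opening: 1.003
grip_force: 0.0
```

>>> {"fn": "jog_arm", "kwargs": {
  "translation": [
    [0,0,0],
    [0,0,0],
    [0,0,0],
    [0,0,0],
    [0,0,0],
    [0,0,0],
    [0,0,0]
  ],
  "spin": [0,0,0,0,0,0,0],
  "hand": 0,
  "newtons": 50
}}

```text
time: 37.08
tool_pos: [0.4593, 0.0209, 0.1866]
ee_rot: [2.016, 2.408, 0.001]
contact_force: [0.3, -0.5, 6.0]
opening: 0.692
grip_force: 54.2
```

>>> {"fn": "jog_arm", "kwargs": {
  "translation": [
    [0,0,-0.15],
    [0,0,-0.35],
    [0,0,-0.5],
    [0,0,-0.5],
    [0,0,-0.5],
    [0,0,-0.3],
    [0,0,-0.1],
    [0,0,0],
    [0.1,0.3,0],
    [0.1,0.5,0],
    [0.1,0.5,0],
    [0.1,0.5,0],
    [0.1,0.5,0],
    [0.1,0.5,0],
    [0.1,0.5,0],
    [0.1,0.49,0],
    [0,0,0],
    [0,0,0],
    [0,0,0]
  ],
  "spin": [0,0,0,0,0,0,0,0.41,0,0,0,0,0,0,0,0,0,0,0]
}}

```text
time: 39.45
tool_pos: [0.6426, 0.0805, 0.3056]
ee_rot: [-2.101, -2.334, 0.002]
contact_force: [-0.1, -0.1, -4.1]
opening: 0.69
grip_force: 55.2
```

```bash
python3 v.py 12
python3 - <<'E'
from fw import *
s=manip.observe();print(np.degrees(2*np.arctan2(s['ee_rot'][1],s['ee_rot'][0])))
E
```

```text
[0.6426 0.0805 0.3056] [-2.101e+00 -2.334e+00  2.000e-03] [-0.1 -0.1 -4.1] [-0.05  0.67  1.46 -0.    1.01 -0.15]
-263.9929226272196
```

>>> {"fn": "jog_arm", "kwargs": {
  "translation": [
    [0,0.02,0.2],
    [0,0,0.3],
    [0,0,0.3],
    [0,0,0.2],
    [0,0,0.06],
    [0,0,0],
    [0,0,0],
    [0,0,0]
  ],
  "spin": [0,0,0,0,0,0,0,0]
}}

```text
time: 40.55
tool_pos: [0.6447, 0.0807, 0.2538]
ee_rot: [2.101, 2.334, 0.001]
contact_force: [0.5, -0.2, -3.5]
opening: 0.694
grip_force: 55.3
```

Run:
```python
from h import *
_,a=grab('side','sd13.png');_,b=grab('scene','sc13.png');print(manip.observe()['tool_pos'])
a=a[200:310,280:390,::-1];b=b[200:310,340:450,::-1]
cv2.imwrite('pics/c13.png',np.hstack([cv2.resize(a,(400,400),interpolation=2),cv2.resize(b,(400,400),interpolation=2)]))
```

```text
[0.64458172 0.08065075 0.25368941]
```

View pics/c13.png

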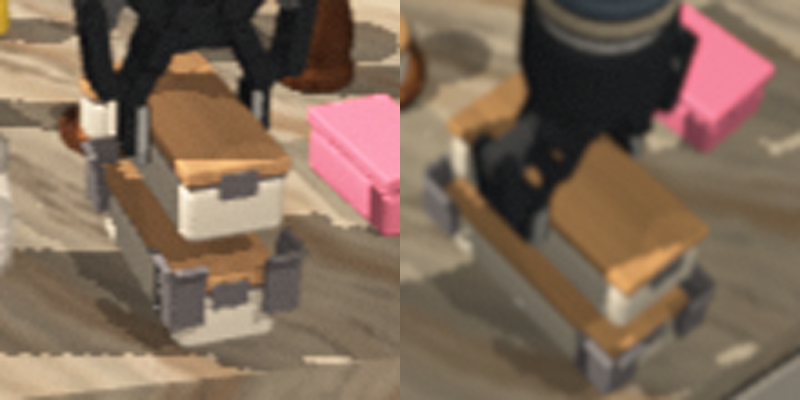

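Side crop: held box latch (238,184) above the twin's latch (231,292). Scene crop: latch (670,262) above (655,322). Checking the alignment numerically.

Run:
```python
from h import *
k=400/110
z1,z0=.1055,.0385
for n,a,b,off in (('side',(238,184),(231,292),(280,200)),('scene',(270,266),(254,324),(340,200))):
    p=lambda q:(q[0]/k+off[0]-.4,q[1]/k+off[1]-.4)
    A,B=onz(n,p(a),z1),onz(n,p(b),z0);print(n,A.round(4),B.round(4),(A-B)[:2].round(4))
```

```text
side [0.6499 0.0072 0.1055] [0.6491 0.0081 0.0385] [ 0.0008 -0.0009]
scene [0.6532 0.0119 0.1055] [0.6559 0.0154 0.0385] [-0.0028 -0.0034]
```

>>> {"fn": "jog_arm", "kwargs": {
  "translation": [
    [0,-0.015,0],
    [0,0,0.08],
    [0,0,0.08],
    [0,0,0.08],
    [0,0,0],
    [0,0,0]
  ],
  "spin": [0,0,0,0,0,0]
}}

```text
time: 41.4
tool_pos: [0.6438, 0.0806, 0.2411]
ee_rot: [2.102, 2.335, -0.0]
contact_force: [-0.1, -0.4, -3.0]
opening: 0.695
grip_force: 55.3
```

>>> {"fn": "jog_arm", "kwargs": {
  "translation": [
    [0,0,0.05],
    [0,0,0.05],
    [0,0,0]
  ],
  "spin": [0,0,0]
}}

```text
time: 41.78
tool_pos: [0.6436, 0.0806, 0.2359]
ee_rot: [-2.102, -2.334, 0.001]
contact_force: [-0.0, 0.1, -3.8]
opening: 0.699
grip_force: 55.3
```

No contact yet, with the box bottom at about 49 mm, already inside the upright lugs. Seating it.

>>> {"fn": "jog_arm", "kwargs": {
  "translation": [
    [0,0,0.03],
    [0,0,0.02],
    [0,0,0.015],
    [0,0,0]
  ],
  "spin": [0,0,0,0]
}}

```text
time: 42.28
tool_pos: [0.6437, 0.0806, 0.2329]
ee_rot: [-2.102, -2.335, 0.0]
contact_force: [0.3, 0.4, -3.8]
opening: 0.695
grip_force: 55.3
```

>>> {"fn": "jog_arm", "kwargs": {
  "translation": [
    [0,0,0.015],
    [0,0,0.015],
    [0,0,0]
  ],
  "spin": [0,0,0]
}}

```text
time: 42.65
tool_pos: [0.6437, 0.0806, 0.2328]
ee_rot: [2.102, 2.335, 0.0]
contact_force: [-3.1, -0.4, 6.3]
opening: 0.695
grip_force: 56.3
```

Contact at TCP z 0.2328, against 0.2326 expected, so the box is seated. Releasing and backing off.

>>> {"fn": "jog_arm", "kwargs": {
  "translation": [
    [0,0,0],
    [0,0,0],
    [0,0,0],
    [0,0,0],
    [0,0,0],
    [0,0,-0.2],
    [0,0,-0.4],
    [0,0,-0.8],
    [0,0,-1],
    [0,0,-1],
    [0,0,0],
    [0,0,0],
    [0,0,0]
  ],
  "spin": [0,0,0,0,0,0,0,0,0,0,0,0,0],
  "hand": 0.95
}}

```text
time: 44.28
tool_pos: [0.6431, 0.0806, 0.4003]
ee_rot: [-2.1, -2.333, 0.003]
contact_force: [-0.4, -1.0, 0.1]
opening: 0.95
grip_force: 0.0
```

```bash
python3 v.py 14
python3 - <<'E'
from h import *
_,a=grab('side','sd14.png');a=a[190:320,200:400,::-1];b=cv2.imread('pics/sc14.png')[170:370,190:440]
cv2.imwrite('pics/c14.png',np.hstack([cv2.resize(a,(430,280),interpolation=2),cv2.resize(b,(350,280),interpolation=2)]))
E
```

```text
[0.6431 0.0806 0.4003] [-2.1   -2.333  0.003] [-0.4 -1.   0.1] [-0.05  0.56  1.37 -0.    1.21 -0.15]
```

View pics/c14.png

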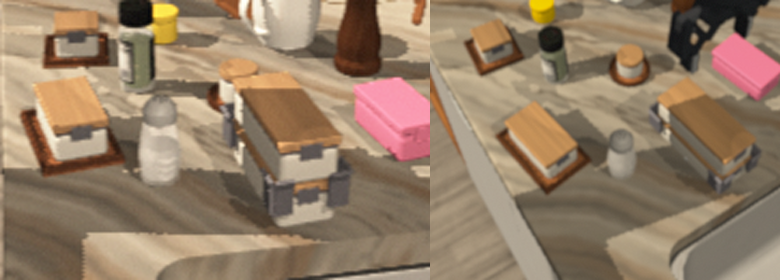

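The long box is level between the lugs, side crop (295,145). The three others sit in their trays, and salt and spice are in place. Handing in.

```bash
python3 -c "
from rig import manip
print(manip.hand_in())"
```

```text
the job is handed in; nothing more can be done
None
```

I handed the job in at about 44 s: the round, square and short boxes are in their trays, the long box is seated on its twin between the lugs, and the salt shaker and spice jar look undisturbed; `hand_in` gave no verdict.

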